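# Close the keyed lid of the sugar bowl

### The job

Close the sugar bowl: with a fingertip, push the upright bar on its lid round from one side until the notch in the lid's edge stands over the pin on the bowl's rim (it stands on the small square lug that juts out), then press the lid down fully home and take the hand away. Only push and press: do not pinch the bar from both sides and do not lift the lid, and leave the jug, the cups and the honey dipper where they are.

Things in the scene. Friction and masses are not known exactly. Their poses are not given: they have to be found in the camera images.
- bowl: Round steel sugar bowl, 120 mm across, fixed on a wooden tray; origin at the centre of its underside, 8 mm above the work surface; its rim is 70 mm higher. Its x axis points at the pin. The jug, cups and dipper stand with their origins at least 125 mm from its axis and reach at most 110 mm above the work surface.
- lid_centre (a point): Centre of the flat top of the lid, on the turning axis: a steel disc 120 mm across, 5 mm thick, kept level and centred by a rubber seal. At the start it stands 8 mm above the rim, resting on the pin, its top 91 mm above the work surface. The flat half of its top away from the bar is free for pressing.
- notch (a point): Point in the middle of the notch in the lid's edge, level with the lid's top and 58 mm from the turning axis. The notch is open outward and to top and bottom, 20 mm wide and 13 mm deep. It turns with the lid.
- pin (a point): Centre of the top of the steel pin on the bowl's rim, 58 mm from the lid's axis: 10 mm in diameter, 8 mm high, on a 22 mm square lug that juts out of the rim. Off the notch the lid's underside rests on it; with the notch over it (within about 4 mm sideways) the lid can go down, and the pin's top then stands 3 mm above the lid's top.
- bar (a point): Centre of the upright steel bar on the lid's top, 30 mm from the turning axis, half-way up. A radial fin 36 mm long (from 12 to 48 mm from the axis), 8 mm thick (6 mm at its top edge and ends) and 18 mm high over the lid's top, pointing from the centre straight at the notch. It turns with the lid; pushing its side turns the lid.
- lid (a joint): How far the lid is pressed down, m: 0 at the start (resting on the pin), 0.008 fully seated on the rim, negative if lifted. The seal resists with about 6 N all the way.
- lid_turn (a joint): Angle of the lid in rad, growing counter-clockwise seen from above; the notch is over the pin at 0 and at 2 pi. It turns either way without a stop, with about 0.08 N m of friction, and stays where it is left.
- jug: Glass milk jug, 70 mm across, 95 mm high, with a handle, loose; origin at the centre of its underside. Leave alone.
- cups: Two red espresso cups nested together, 64 mm across, 79 mm high, loose; origin at the centre of the underside. Leave alone.
- dipper: Wooden honey dipper on its ceramic rest, 160 mm long along its x axis, 30 mm high, loose; origin on the underside near its middle. Leave alone.

How it is judged (in metres and radians):
On the way, in this order (a step that is already met when the one before it is completed fails the run):
1. the notch is brought over the pin with the lid still up (horizontal distance between notch and pin below 0.0065 m and value of joint lid below 0.003 m), for 0.1 s.
2. the lid is pressed fully down (value of joint lid above 0.0065 m), for 0.2 s.
At the end, for the whole second after the job is handed in: The lid is down at least 6.5 of its 8 mm, its notch within 6.5 mm of the pin (which stands up through it), and it is at rest (horizontal distance between notch and pin below 0.0065 m and value of joint lid above 0.0065 m and velocity of joint lid_turn between -0.05 and 0.05 rad/s); the robot touches nothing.
It fails at once if the lid is lifted more than 3 mm (value of joint lid below -0.003 m).
It fails at once if the bar is pinched: both its sides pressed at once (contact force between the fingers and lid_c22 above 1.5 N and contact force between the fingers and lid_c23 above 1.5 N).
It fails at once if the jug, the cups or the honey dipper is moved more than 20 mm (distance of any of jug, cups, dipper from where it was at the start of the episode above 0.02 m).
It also fails if it takes over 45 s, if anything falls off the work surface, if the arm or the gripper's body presses on something with over 40 N, if the wrist force passes 120 N, or if a joint passes its speed limit or range.

### The arm

A 7-joint arm with a two-finger parallel gripper is mounted at the origin on the work surface. World frame = base frame: x ahead of the robot, y to its left, z up, the work surface at z = 0. Lengths are in mm, angles in rad, forces in N, time in s.
With the tool pointing down it reaches from about 425 to 1025 mm from the base axis. Payload 3.6 kg.
Tool frame: the origin (TCP) lies between the finger pads; the fingertips stand ctrl.finger_overhang ahead of it and the grasp point (between the pads) lies 3 mm ahead of it (ctrl.finger_overhang is the distance from the TCP to the fingertips, in mm); z points along the fingers, y is the line along which they close (so a half turn about z gives the same grasp; the last joint's range is limited). The gripper opens to 85 mm and grips with 20 to 120 N. Pads are 22 mm wide; open, the fingers measure 114 mm over their backs; the gripper's body (76 mm by 85 mm) begins 54 mm behind the grasp point. The pads swing forward as they close: fully open they stand 13 mm farther back than shut.
Start: joints at [1.161, 0.591, 0.048, 1.609, -0.033, 0.943, -0.034], TCP at [225.859, -688.925, 253.302] pointing down, gripper open.
Joint ranges: [-2.69, 2.69], [-0.47, 2.24], [-1.27, 1.36], [0.19, 2.51], [-1.53, 4.68], [0.08, 2.07], [-3.09, 3.09]. Speed limits (rad/s): [2.57, 2.57, 3.14, 3.14, 3.14, 3.14, 3.14].

### API

Orientations are given as a unit quaternion [x, y, z, w].
In Python, from cell import ctrl gives the robot as it stands.
- The arm moves only by the shell command python3 -m creep 'ROWS'. ROWS is JSON, a list of rows, each a list of 7 numbers: the turn, a rotation vector about the tool's x, y, z in degrees, then the shift along the tool's x, y, z in m, then the opening, from 0 (shut) to 1 (fully open). In form: [[ax, ay, az, dx, dy, dz, hand], ...]. A call has 1 to 20 rows; each row shifts and turns the commanded pose from where the row before left it, along the tool's axes as they then stand; what a row does not reach is not made up. A row lasts 1/8 s, in which the tool goes at most 62.5 mm and 10.7 degrees, less where a joint would pass 70% of its speed; a pose out of reach is approached as far as the arm can. A call is refused whole if a number of a shift passes 0.0625 or a number of a turn 10.7, either way. A call with a gripper value outside its range is refused whole. The fingers move at their own pace and stop on an object; the grip force is fixed at half the most. Time passes only in rows, so rows that do not move let the fingers close. It gives the time, the measured TCP pose, the force, the opening and the grip force at its end, in the units of the state.
- ctrl.read_state(): the state, without advancing time (a new reading comes with each control period).
- ctrl.camera(name): name is "side" or "top"; returns the picture (420x560x3 uint8, red, green, blue); there is no depth.
- ctrl.get_calibration(name): a dict with "mtx" (3x3 intrinsics, pixels), "R" (3x3) and "t" (3): a world point X has camera coordinates R X + t. Camera axes: x right, y down, z forward; pixel columns grow to the right and rows downward; lengths in mm; the calibration is good to about 2 mm. A picture is of the moment at which its call begins. get_calibration takes no time and is no camera call.
- ctrl.job_done(): hands the job in; it is judged then, once.
The state is a dict: "time_s": time; "joint_positions": joint angles; "joint_vel": joint speeds; "joint_efforts": joint torques, N m; "tcp_pos": TCP position; "eef_rot": TCP orientation; "wrist_force": force on the tool from outside, world axes, zero at the start; "ft_torque": the same for the moment, N m; "width": finger opening in mm; "gripper_force": force on a finger pad.
Only numpy, scipy, OpenCV 4.12 (cv2) and the standard library are available. Lean on these libraries where they do the work, as an engineer would, in place of code of your own. Each camera call takes 0.05 s, during which the arm holds its last target. There are 200 camera calls.

## Working session

There is one attempt and no reset: what is moved stays moved. The work goes in short steps, Python scripts to look and compute and a shell command to move; the robot and the scene stay as the last step left them, time stands still between calls to the robot, and variables do not carry over. Pictures are saved under pics/ and viewed, at most 10 in all, crops included, and the job is handed in when it is done.

```bash
mkdir -p pics; ls; python3 - <<'E'
from cell import ctrl
import cv2
for n in("top","side"):
    cv2.imwrite(f"pics/{n}0.png",ctrl.camera(n)[:,:,::-1]); c=ctrl.get_calibration(n); print(n,c)
s=ctrl.read_state();print(s['tcp_pos'],s['eef_rot'],s['width'],s['time_s'],ctrl.finger_overhang)
E
```

```text
pics
top {'mtx': array([[395.2448034 ,   0.        , 279.34184153],
       [  0.        , 395.2448034 , 202.62515791],
       [  0.        ,   0.        ,   1.        ]]), 'R': array([[-0.00856531, -0.99995774,  0.00334079],
       [-0.97999979,  0.00773002, -0.19884831],
       [ 0.19881409, -0.00497717, -0.98002458]]), 't': array([ 58.95378866, 637.52625279, 629.0556502 ])}
side {'mtx': array([[400.19854585,   0.        , 282.28078773],
       [  0.        , 400.19854585, 214.52059521],
       [  0.        ,   0.        ,   1.        ]]), 'R': array([[-0.95259328, -0.30410397,  0.00931785],
       [-0.2100753 ,  0.63528164, -0.74315921],
       [ 0.2200782 , -0.70988592, -0.66904975]]), 't': array([585.3497034 , 168.44742015, 725.65757502])}
[ 225.65775389 -688.25175779  252.25065889] [ 9.87475461e-01  1.57769358e-01 -2.14172226e-04 -9.98556114e-04] 85.66138442537591 0.1 22.0
```

View pics/top0.png

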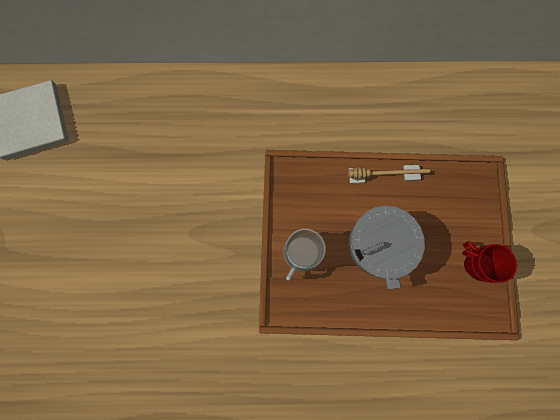

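View pics/side0.png

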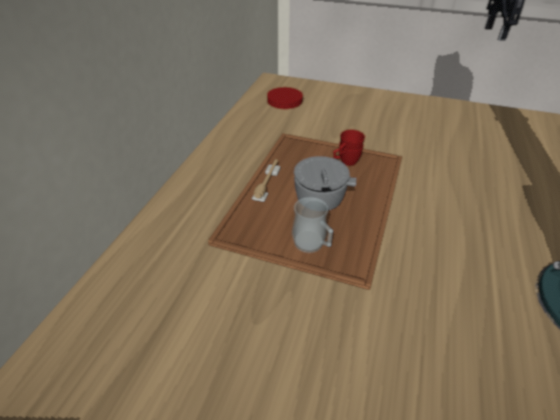

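The top view shows the lid near pixel (387,242), the bar and dark notch toward (358,255), the lug at (393,283), the jug at (304,250), and the cups at (492,263). I'll take a closer crop next.

```bash
cat > h.py <<'E'
import numpy as np,cv2
from cell import ctrl
def ray(n,uv,z):
    c=ctrl.get_calibration(n);d=c["R"].T@np.linalg.inv(c["mtx"])@[uv[0],uv[1],1.];o=-c["R"].T@c["t"]
    return o+d*(z-o[2])/d[2]
def proj(n,X):
    c=ctrl.get_calibration(n);p=c["mtx"]@(c["R"]@np.array(X,float)+c["t"]);return p[:2]/p[2]
def crop(n,x,y,w,h,k,f):
    im=ctrl.camera(n)[:,:,::-1];cv2.imwrite(f,cv2.resize(im[y:y+h,x:x+w],None,fx=k,fy=k,interpolation=cv2.INTER_CUBIC));return im
E
python3 - <<'E'
from h import *
im=crop("top",335,195,110,105,5.7,"pics/c1.png")
hsv=cv2.cvtColor(im,cv2.COLOR_BGR2HSV)
m=((hsv[...,1]<60)&(hsv[...,2]>60)).astype(np.uint8)
m[:, :335]=0;m[:,440:]=0;m[:195]=0;m[310:]=0
m=cv2.morphologyEx(m,cv2.MORPH_OPEN,np.ones((15,15)))
c=max(cv2.findContours(m,0,1)[0],key=cv2.contourArea);P=np.array([ray("top",p[0],91)[:2] for p in c],np.float32)
print(cv2.fitEllipse(c),cv2.minEnclosingCircle(P),cv2.fitEllipse(P))
E
```

```text
((387.9731750488281, 241.56588745117188), (68.66180419921875, 74.77837371826172), 135.26248168945312) ((565.2176513671875, -123.05850219726562), 62.046566009521484) ((566.5225830078125, -125.03849792480469), (116.6510238647461, 120.28955841064453), 132.75209045410156)
```

View pics/c1.png

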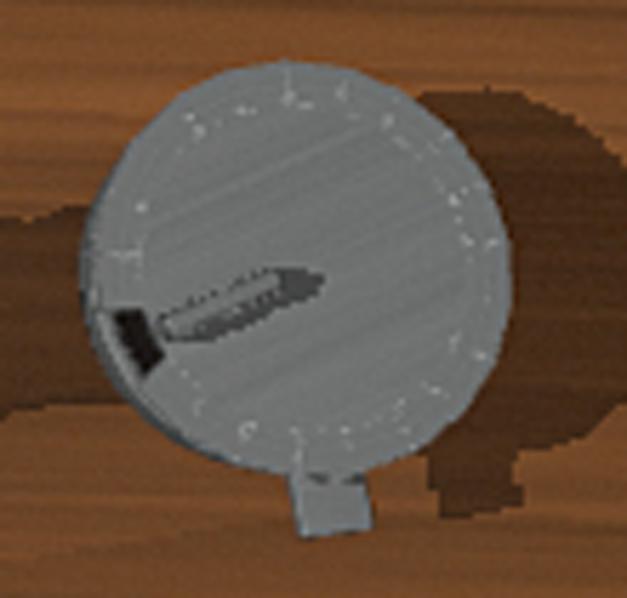

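The crop shows the bar running from about (165,325) to (280,280), the notch's inner edge at about (143,308)-(165,354), and the lug's outer edge at (303,537)-(373,528). I'll turn these into angles.

```bash
python3 - <<'E'
from h import *
f=lambda x,y,z:ray("top",(335+x/5.7-.4,195+y/5.7-.4),z)[:2]
# lid circle from right/top rim points
P=np.array([f(x,y,91) for x,y in[(511,280),(495,210),(465,150),(420,98),(360,68),(290,62),(215,82),(150,130),(490,352),(460,405),(400,455)]])
A=np.c_[2*P,np.ones(len(P))];s=np.linalg.lstsq(A,(P**2).sum(1),rcond=None)[0];C=s[:2];print("C",C,"r",np.sqrt(s[2]+C@C))
for n,p in dict(ni1=f(143,308,91),ni2=f(165,354,91),nim=f(154,331,91),bo=f(163,322,109),bi=f(278,274,109),lug=f(338,532,78),lugc1=f(303,537,78),lugc2=f(373,528,78)).items():
    d=p-C;print(n,p.round(1),np.hypot(*d).round(1),np.degrees(np.arctan2(d[1],d[0])).round(1))
d=f(163,322,109)-f(278,274,109);print(np.hypot(*d),np.degrees(np.arctan2(d[1],d[0])))
for n,u,z in(("jug",(304,243),95),("cups",(497,262),79),("dip",(390,173),20)):print(n,ray("top",u,z).round())
print(ray("side",(321.5,174),91))
E
```

```text
C [ 567.36873905 -125.88995653] r 58.8067781301248
ni1 [554.2 -77.7] 49.9 105.3
ni2 [541.  -83.4] 50.0 121.9
nim [547.6 -80.6] 49.5 113.6
bo [548.7 -79.4] 50.1 111.8
bi [ 561.9 -112.5] 14.4 112.1
lug [ 490.3 -133.6] 77.4 -174.3
lugc1 [ 489.  -123.4] 78.4 178.2
lugc2 [ 491.4 -143.8] 78.1 -166.7
35.62427670387667 111.72280051017755
jug [564.  14.  95.]
cups [ 531. -308.   79.]
dip [ 703. -157.   20.]
[ 561.64546575 -111.21051062   91.        ]
```

```bash
python3 -m creep '[[0,0,0,0.038,-0.033,0,0],[0,0,0,0.038,-0.033,0,0],[0,0,0,0.038,-0.033,0,0],[0,0,0,0.038,-0.033,0,0],[0,0,0,0.038,-0.033,0,0],[0,0,0,0.038,-0.033,0,0],[0,0,0,0.038,-0.033,0,0],[0,0,0,0.038,-0.033,0,0],[0,0,0,0.038,-0.033,0,0],[0,0,0,0.038,-0.033,0,0],[0,0,0,0.038,-0.033,0,0],[0,0,0,0.038,-0.033,0,0],[0,0,0,0.038,-0.033,0,0],[0,0,0,0.038,-0.033,0,0],[0,0,0,0,0,0,0]]'
cat >> h.py <<'E'
def st():
    s=ctrl.read_state();q=s["eef_rot"];from scipy.spatial.transform import Rotation as R
    M=R.from_quat(q).as_matrix();print("t",s["time_s"],"tcp",np.round(s["tcp_pos"],1),"xang",np.degrees(np.arctan2(M[1,0],M[0,0])).round(1),"z",M[:,2].round(3),"F",np.round(s["wrist_force"],1),"T",np.round(s["ft_torque"],2),"w",round(s["width"],1),"q",np.round(s["joint_positions"],2),ctrl.finger_overhang)
    return s,M
def to(p):  # shift in tool axes (mm) to world point
    s,M=st();print("shift",(M.T@(np.array(p)-s["tcp_pos"])).round(1))
E
python3 -c "from h import *;st()"
```

```text
time_s: 2.02
tcp_pos: [589.8, -78.2, 253.2]
eef_rot: [0.987, 0.162, 0.001, -0.001]
wrist_force: [-0.6, 0.4, 0.4]
width: 0.2
gripper_force: 0.0
t 2.025 tcp [589.8 -78.2 253.2] xang 18.7 z [ 0.002  0.003 -1.   ] F [-0.6  0.4  0.4] T [-0.07 -0.   -0.02] w 0.2 q [ 0.09  0.43 -0.05  1.91  0.03  0.8  -1.21] 22.0
```

```bash
python3 -m creep '[[0,0,9.6,0,0,0.011,0],[0,0,9.6,0,0,0.011,0],[0,0,9.6,0,0,0.011,0],[0,0,9.6,0,0,0.011,0],[0,0,9.6,0,0,0.011,0],[0,0,9.6,0,0,0.011,0],[0,0,9.6,0,0,0.011,0],[0,0,9.6,0,0,0.011,0],[0,0,9.6,0,0,0.011,0],[0,0,0,0,0,0,0]]'
python3 - <<'E'
from h import *
to((587.5,-83,118))
crop("top",320,170,140,130,4.5,"pics/c2.png")
E
```

```text
time_s: 3.28
tcp_pos: [586.2, -84.7, 153.4]
eef_rot: [0.828, -0.561, -0.001, 0.001]
wrist_force: [0.2, -1.8, -0.7]
width: 0.0
gripper_force: 0.0
t 3.275 tcp [586.2 -84.7 153.4] xang -68.2 z [-0.003 -0.001 -1.   ] F [ 0.2 -1.8 -0.7] T [-0.03 -0.    0.04] w 0.0 q [-0.17  0.58  0.33  2.   -0.31  0.62 -2.39] 22.0
shift [-1.1 -1.9 35.4]
```

View pics/c2.png

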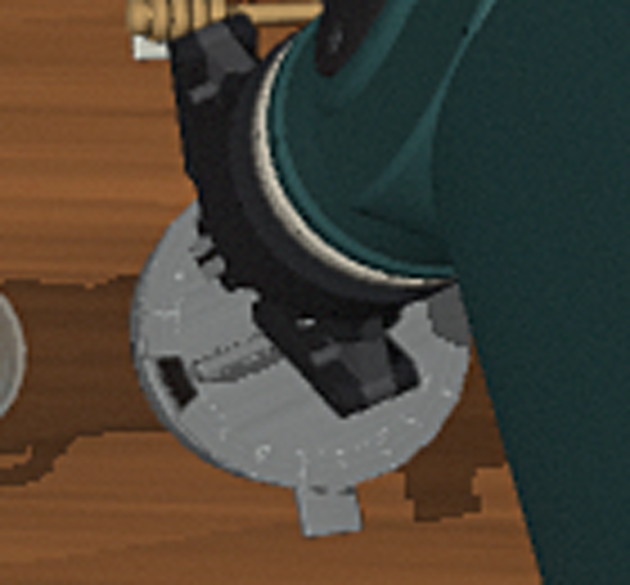

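The finger tool is level and clear of the bar, which is at about crop (235,365). Next I'll go down beside the bar and close most of the gap.

```bash
python3 -m creep '[[0,0,0,0,-0.001,0.018,0],[0,0,0,0,-0.001,0.017,0],[0,0,0,0,0,0,0],[0,0,0,0,0.006,0,0],[0,0,0,0,0.006,0,0],[0,0,0,0,0,0,0]]'
python3 - <<'E'
from h import *
s,M=st();d=np.array([567.4,-125.9,0])-s["tcp_pos"];print("C in tool",(M.T@d).round(1))
E
```

```text
time_s: 4.08
tcp_pos: [577.4, -88.5, 119.7]
eef_rot: [0.828, -0.561, -0.0, 0.0]
wrist_force: [-0.5, 0.5, -0.3]
width: -0.0
gripper_force: 0.0
t 4.075 tcp [577.4 -88.5 119.7] xang -68.3 z [-0. -0. -1.] F [-0.5  0.5 -0.3] T [ 0.   -0.04  0.04] w -0.0 q [-0.14  0.62  0.3   2.03 -0.34  0.54 -2.36] 22.0
C in tool [ 31.1  23.1 119.7]
```

```bash
for r in '[[0,0,0,0,0.002,0,0],[0,0,0,0,0,0,0]]' ; do python3 -m creep '[[0,0,0,0,0.0025,0,0],[0,0,0,0,0,0,0]]'; done
python3 -m creep '[[0,0,0,0,0.0025,0,0],[0,0,0,0,0,0,0]]'
python3 -m creep '[[0,0,0,0,0.0025,0,0],[0,0,0,0,0,0,0]]'
```

```text
time_s: 4.32
tcp_pos: [575.8, -88.8, 119.5]
eef_rot: [0.828, -0.561, 0.0, -0.0]
wrist_force: [-1.3, -0.2, -0.6]
width: -0.0
gripper_force: 0.0
time_s: 4.58
tcp_pos: [573.3, -89.8, 119.3]
eef_rot: [0.828, -0.561, -0.0, 0.0]
wrist_force: [0.5, -0.8, -0.0]
width: -0.1
gripper_force: 0.0
time_s: 4.82
tcp_pos: [570.9, -90.8, 119.2]
eef_rot: [0.828, -0.561, -0.0, 0.0]
wrist_force: [0.5, 0.2, -1.0]
width: 0.3
gripper_force: 0.0
```

```bash
python3 -m creep '[[0,0,0,0,0.0025,0,0],[0,0,0,0,0,0,0]]'
python3 -m creep '[[0,0,0,0,0.0025,0,0],[0,0,0,0,0,0,0]]'
python3 - <<'E'
from h import *
s,M=st();d=np.array([567.4,-125.9,0])-s["tcp_pos"];print("C in tool",(M.T@d).round(1))
crop("top",320,170,140,130,4.5,"pics/c3.png")
E
```

```text
time_s: 5.08
tcp_pos: [570.1, -91.1, 119.5]
eef_rot: [0.828, -0.561, 0.001, -0.001]
wrist_force: [3.2, 0.8, -2.3]
width: 0.2
gripper_force: 1.4
time_s: 5.32
tcp_pos: [568.0, -91.8, 119.5]
eef_rot: [0.828, -0.561, 0.001, -0.001]
wrist_force: [4.6, 3.0, -2.0]
width: 0.2
gripper_force: 2.3
t 5.325 tcp [568.  -91.8 119.5] xang -68.2 z [ 0.003  0.    -1.   ] F [ 4.6  3.  -2. ] T [ 0.5  -1.02  0.07] w 0.2 q [-0.13  0.61  0.29  2.05 -0.34  0.52 -2.35] 22.0
C in tool [ 31.4  13.5 119.5]
```

View pics/c3.png

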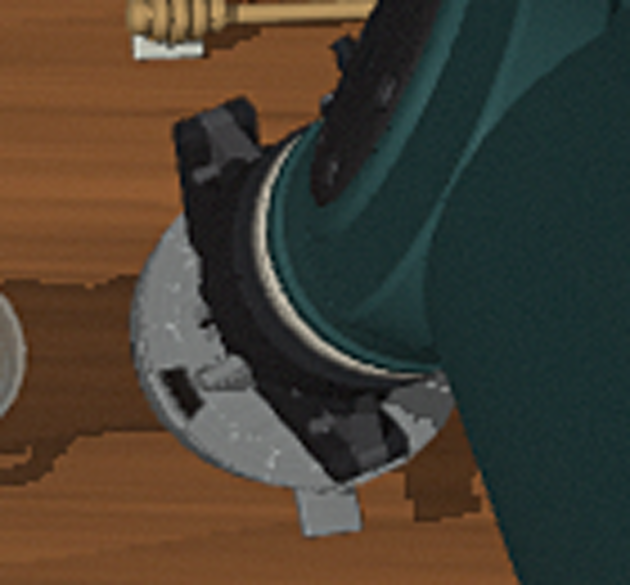

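The finger is in contact with about 5 N of opposing force, and the notch at crop (180,390) has begun to move. I'll start the arc about the lid axis.

```bash
python3 -m creep '[[0,0,-8,-0.0016,0.0045,0,0],[0,0,-8,-0.0016,0.0045,0,0],[0,0,-8,-0.0016,0.0045,0,0],[0,0,0,0,0,0,0]]'
python3 - <<'E'
from h import *
s,M=st();d=np.array([567.4,-125.9,0])-s["tcp_pos"];print("C in tool",(M.T@d).round(1))
E
```

```text
time_s: 5.88
tcp_pos: [553.4, -94.8, 119.7]
eef_rot: [0.926, -0.376, 0.001, -0.001]
wrist_force: [3.7, 2.4, 0.4]
width: -0.0
gripper_force: 2.0
t 5.875 tcp [553.4 -94.8 119.7] xang -44.2 z [ 0.002  0.    -1.   ] F [3.7 2.4 0.4] T [ 0.52 -0.82  0.07] w -0.0 q [-0.04  0.59  0.17  2.08 -0.21  0.49 -2.05] 22.0
C in tool [ 31.6  12.7 119.8]
```

```bash
python3 -m creep '[[0,0,-8,-0.0016,0.0045,0,0],[0,0,-8,-0.0016,0.0045,0,0],[0,0,-8,-0.0016,0.0045,0,0],[0,0,-8,-0.0016,0.0045,0,0],[0,0,0,0,0,0,0]]'
python3 - <<'E'
from h import *
s,M=st();d=np.array([567.4,-125.9,0])-s["tcp_pos"];print("C in tool",(M.T@d).round(1))
crop("top",320,170,140,130,4.5,"pics/c4.png")
E
```

```text
time_s: 6.5
tcp_pos: [538.1, -106.3, 119.6]
eef_rot: [0.994, -0.107, 0.0, -0.0]
wrist_force: [3.9, 2.3, 2.0]
width: -0.1
gripper_force: 2.0
t 6.5 tcp [ 538.1 -106.3  119.6] xang -12.3 z [ 0.001  0.001 -1.   ] F [3.9 2.3 2. ] T [ 0.66 -0.64  0.04] w -0.1 q [ 0.1   0.57  0.02  2.1  -0.03  0.47 -1.65] 22.0
C in tool [ 32.7  13.  119.6]
```

View pics/c4.png

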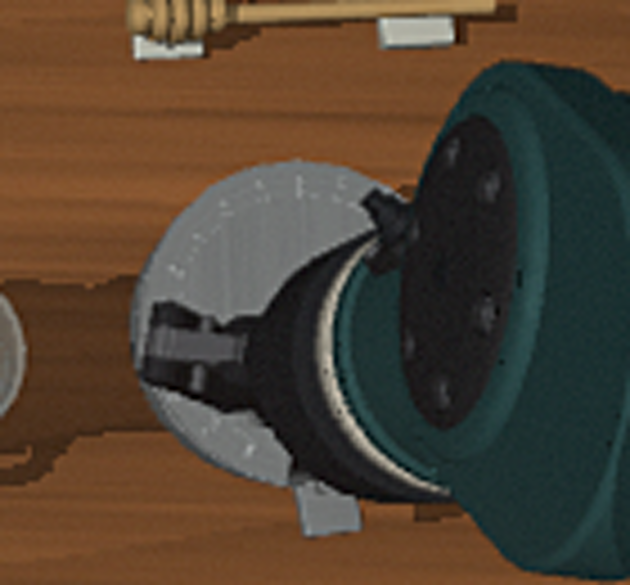

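The hand now covers the bar in the top view, with the lug at crop (328,510). I'll check the side view.

```bash
python3 - <<'E'
from h import *
crop("side",270,130,110,90,7,"pics/s4.png")
E
```

```text
(no output)
```

View pics/s4.png

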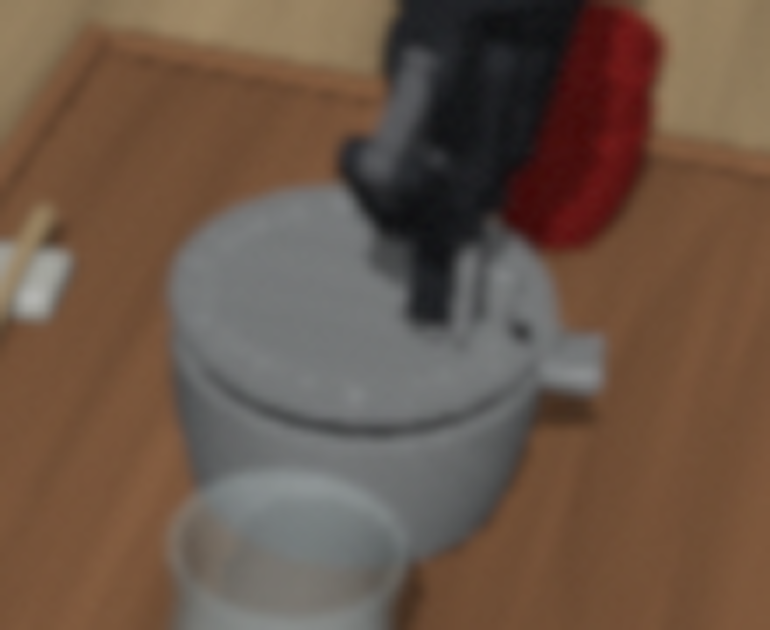

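The side view shows the notch's dark spot at crop (520,330), just short of the lug at (575,362). I'll work out the angle.

```bash
python3 - <<'E'
from h import *
C=np.array([567.4,-125.9])
f=lambda a,r,z:((proj("side",[*(C+r*np.array([np.cos(np.radians(a)),np.sin(np.radians(a))])),z])-[270,130]+.4)*7).round(0)
print("C",f(0,0,91))
for a in(166,170,174,178,182,186):print(a,"inner",f(a,47,91),"outer",f(a,60,91),"c-/c+",f(a-12.3,48,91),f(a+12.3,48,91),"bartop",f(a,48,109))
print("lug end",f(186-8,78,78),f(186+8,78,78),f(186,69,78))
for a in(0,90,180,270):print(f(a,60,91))
E
```

```text
C [356. 281.]
166 inner [492. 329.] outer [531. 343.] c-/c+ [477. 346.] [506. 312.] bartop [501. 282.]
170 inner [496. 324.] outer [536. 336.] c-/c+ [484. 341.] [508. 306.] bartop [506. 277.]
174 inner [500. 318.] outer [541. 328.] c-/c+ [490. 336.] [510. 300.] bartop [510. 271.]
178 inner [503. 312.] outer [544. 321.] c-/c+ [495. 331.] [510. 294.] bartop [512. 265.]
182 inner [505. 306.] outer [547. 313.] c-/c+ [499. 325.] [510. 287.] bartop [515. 259.]
186 inner [506. 300.] outer [548. 305.] c-/c+ [503. 319.] [509. 281.] bartop [516. 253.]
lug end [596. 367.] [601. 326.] [572. 343.]
[173. 246.]
[309. 393.]
[545. 317.]
[400. 180.]
```

```bash
python3 -m creep '[[0,0,-3,-0.0006,0.00175,0,0],[0,0,-3,-0.0006,0.00175,0,0],[0,0,0,0,0,0,0]]'
python3 - <<'E'
from h import *
s,M=st();d=np.array([567.4,-125.9,0])-s["tcp_pos"];print("C in tool",(M.T@d).round(1))
E
python3 -m creep '[[0,0,0,0,-0.006,0,0],[0,0,0,0,-0.006,0,0],[0,0,0,0,0,-0.04,0],[0,0,0,0,0,-0.04,0],[0,0,0,0,0,-0.04,0],[0,0,0,0,0.05,0,0],[0,0,0,0,0.05,0,0],[0,0,0,0,0.05,0,0],[0,0,0,0,0.05,0,0],[0,0,0,0,0.04,0,0],[0,0,0,0,0,0,0]]'
python3 - <<'E'
from h import *
st();crop("top",335,195,110,105,5.7,"pics/c5.png")
E
```

```text
time_s: 6.98
tcp_pos: [534.9, -109.9, 119.1]
eef_rot: [0.998, -0.055, -0.001, 0.0]
wrist_force: [1.4, 2.9, 1.3]
width: -0.4
gripper_force: 1.4
t 6.975 tcp [ 534.9 -109.9  119.1] xang -6.3 z [-0.002 -0.    -1.   ] F [1.4 2.9 1.3] T [ 0.59 -0.31  0.1 ] w -0.4 q [ 0.12  0.57 -0.01  2.11  0.01  0.47 -1.57] 22.0
C in tool [ 34.2  12.3 119. ]
time_s: 8.35
tcp_pos: [508.5, -341.1, 238.8]
eef_rot: [0.998, -0.058, -0.001, 0.001]
wrist_force: [0.2, 0.5, 0.9]
width: -0.1
gripper_force: 0.0
t 8.35 tcp [ 508.5 -341.1  238.8] xang -6.7 z [-0.002 -0.002 -1.   ] F [0.2 0.5 0.9] T [ 0.03  0.02 -0.02] w -0.1 q [ 0.49  0.47  0.03  1.88 -0.02  0.79 -1.15] 22.0
```

View pics/c5.png

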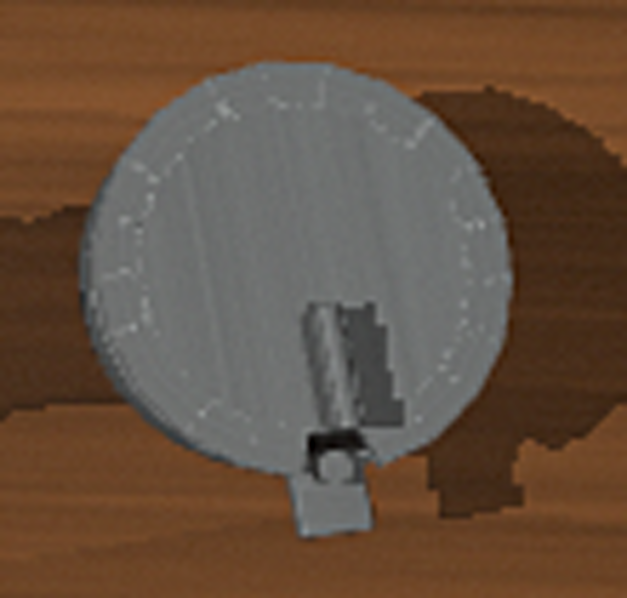

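The pin at crop (336,465) now shows inside the notch, whose inner edge runs (307,437)-(367,431). I'll quantify the offset.

```bash
python3 - <<'E'
from h import *
C=np.array([567.4,-125.9])
f=lambda x,y,z:ray("top",(335+x/5.7-.4,195+y/5.7-.4),z)[:2]
for n,p in dict(pin=f(336,466,86),ni1=f(307,437,91),ni2=f(367,431,91),bo=f(343,425,109),bi=f(321,305,109)).items():
    d=p-C;print(n,p.round(1),np.hypot(*d).round(1),np.degrees(np.arctan2(d[1],d[0])).round(1)%360)
d=f(343,425,109)-f(321,305,109);print(np.hypot(*d),np.degrees(np.arctan2(d[1],d[0]))%360)
d=f(337,434,91)-C;print(np.degrees(np.arctan2(d[1],d[0]))%360)
im=ctrl.camera("top")[:,:,::-1];cv2.imwrite("pics/c6.png",cv2.resize(im[262:290,382:406],None,fx=20,fy=20,interpolation=cv2.INTER_NEAREST))
E
```

```text
pin [ 509. -132.] 58.8 185.9
ni1 [ 517.1 -122.8] 50.4 176.4
ni2 [ 518.6 -140. ] 50.8 196.2
bo [ 519.8 -128. ] 47.6 182.6
bi [ 553.1 -124.1] 14.4 172.7
33.52820747989912 186.79552040838075
186.3422184773864
```

View pics/c6.png

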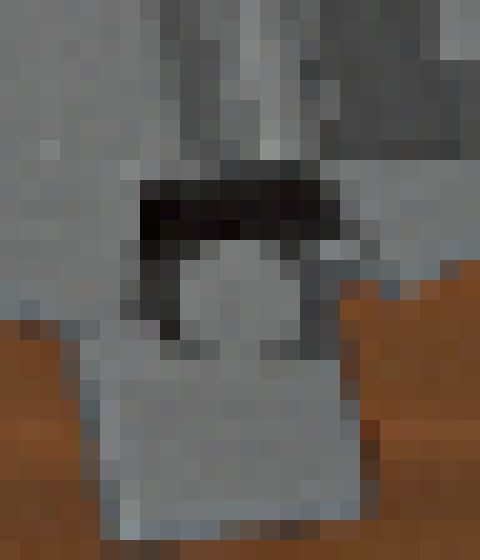

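The pin sits centred in the notch, with about 2–2.5 px (3–4 mm) clear on each side, and the lid is still up. Next I'll press on the half away from the bar.

```bash
python3 -m creep '[[0,0,0,0.0125,-0.0454,0,0],[0,0,0,0.0125,-0.0454,0,0],[0,0,0,0.0125,-0.0454,0,0],[0,0,0,0.0125,-0.0454,0,0],[0,0,0,0.0125,-0.0454,0,0],[0,0,0,0,0,0.04,0],[0,0,0,0,0,0.04,0],[0,0,0,0,0,0.038,0],[0,0,0,0,0,0,0]]'
python3 -c "from h import *;st()"
```

```text
time_s: 9.57
tcp_pos: [595.0, -115.0, 118.6]
eef_rot: [0.999, -0.053, -0.004, -0.001]
wrist_force: [0.2, 0.2, 0.4]
width: 0.1
gripper_force: 0.0
t 9.575 tcp [ 595.  -115.   118.6] xang -6.1 z [-0.008  0.002 -1.   ] F [0.2 0.2 0.4] T [-0.01 -0.05 -0.01] w 0.1 q [ 0.12  0.62  0.    1.97 -0.    0.56 -1.56] 22.0
```

```bash
python3 -m creep '[[0,0,0,0,0.007,0,0],[0,0,0,0,0,0.004,0],[0,0,0,0,0,0.003,0],[0,0,0,0,0,0,0]]'
python3 -m creep '[[0,0,0,0,0,0.002,0],[0,0,0,0,0,0.002,0],[0,0,0,0,0,0,0]]'
python3 -m creep '[[0,0,0,0,0,0.002,0],[0,0,0,0,0,0.002,0],[0,0,0,0,0,0,0]]'
```

```text
time_s: 10.07
tcp_pos: [597.2, -124.6, 114.7]
eef_rot: [0.999, -0.055, 0.0, -0.0]
wrist_force: [0.1, -0.1, 0.5]
width: -0.0
gripper_force: 0.0
time_s: 10.45
tcp_pos: [597.4, -124.6, 110.5]
eef_rot: [0.999, -0.054, 0.0, 0.0]
wrist_force: [-0.1, 0.0, 3.4]
width: -0.4
gripper_force: 2.0
time_s: 10.82
tcp_pos: [597.4, -124.6, 106.1]
eef_rot: [0.999, -0.054, 0.0, 0.0]
wrist_force: [0.1, 0.4, 2.8]
width: -0.0
gripper_force: 1.5
```

```bash
python3 -m creep '[[0,0,0,0,0,0.001,0],[0,0,0,0,0,0.001,0],[0,0,0,0,0,0,0]]'
python3 -m creep '[[0,0,0,0,0,0.001,0],[0,0,0,0,0,0.001,0],[0,0,0,0,0,0,0]]'
```

```text
time_s: 11.2
tcp_pos: [597.5, -124.6, 105.1]
eef_rot: [0.999, -0.055, 0.0, -0.0]
wrist_force: [-0.9, -0.4, 9.1]
width: 0.1
gripper_force: 4.6
time_s: 11.58
tcp_pos: [597.5, -124.7, 104.9]
eef_rot: [0.999, -0.055, 0.0, -0.0]
wrist_force: [-4.2, 1.7, 21.1]
width: 0.2
gripper_force: 10.6
```

```bash
python3 -m creep '[[0,0,0,0,0,0,0],[0,0,0,0,0,0,0],[0,0,0,0,0,-0.01,0],[0,0,0,0,0,-0.04,0],[0,0,0,0,0,-0.04,0],[0,0,0,0,0,-0.04,0],[0,0,0,-0.017,0.045,0,0],[0,0,0,-0.017,0.045,0,0],[0,0,0,-0.017,0.045,0,0],[0,0,0,-0.017,0.045,0,0],[0,0,0,-0.017,0.045,0,0],[0,0,0,0,0,0,0],[0,0,0,0,0,0,0]]'
python3 - <<'E'
from h import *
st();a=crop("top",335,195,110,105,3.5,"pics/a.png");b=crop("side",270,130,110,90,3.5,"pics/b.png")
a=cv2.imread("pics/a.png");b=cv2.imread("pics/b.png");h=max(a.shape[0],b.shape[0])
cv2.imwrite("pics/fin.png",np.hstack([cv2.copyMakeBorder(x,0,h-x.shape[0],0,0,0) for x in(a,b)]))
E
```

```text
time_s: 13.2
tcp_pos: [487.9, -338.4, 231.6]
eef_rot: [0.999, -0.055, -0.0, -0.001]
wrist_force: [0.6, -0.4, 0.5]
width: -0.1
gripper_force: 0.0
t 13.2 tcp [ 487.9 -338.4  231.6] xang -6.3 z [-0.001  0.001 -1.   ] F [ 0.6 -0.4  0.5] T [ 0.06 -0.06 -0.01] w -0.1 q [ 0.51  0.45  0.02  1.93 -0.02  0.76 -1.13] 22.0
```

View pics/fin.png

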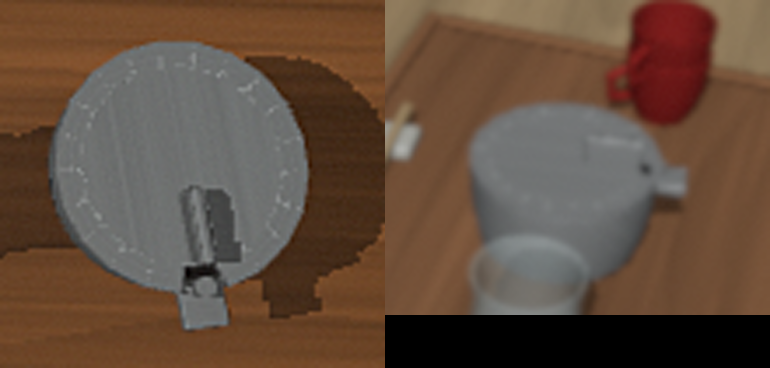

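The lid is seated: in the side view the gap under it is gone, and in the top view the pin at (205,285) stands up in the notch. The hand is clear, so I'm handing in.

```bash
python3 -c "from cell import ctrl;print(ctrl.job_done())"
```

```text
the job is handed in; nothing more can be done
None
```

The sugar bowl is closed: I pushed the lid round until the notch stood over the pin, pressed it down about 8 mm to a firm stop, moved the hand clear and handed the job in at about 13 s; the hand-in returned no verdict.

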